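# Lid the rivet pot and lock it for carrying

## Task

Close the rivet pot for carrying: pick the lid that fits it, set it on the rim gently, without dropping it, so it sits fully seated and level, and let go. Then slide the lock beside the pot all the way to its end stop so that its tongue reaches over the lid's edge. Leave the other lid and everything else on the bench where it is.

Things in the scene. Friction and masses are not known exactly. Their poses are not given: they have to be found in the camera images.
- stand: Fixed plywood base with an aluminium pot and a wooden lock track. Origin: underside of the base, below the pot's centre; z up, y from pot to track, x across. Base 18 mm thick, x = -65 to 65, y = -65 to 200 mm. Pot: outer diameter 98, inner 90, rim 103 mm above the origin. Track block: 44 mm wide in x, y = 75 to 190, top 106 mm above the origin.
- pot_rim (a point): Centre of the open pot's mouth, in the plane of the rim (103 mm above the work surface). Same axes as the stand.
- lock (a joint): Travel of the lock slide on the track, m: 0 = fully back from the pot, 0.060 = end stop, fully home with the tongue over the lid's edge. It moves along the stand's -y (towards the pot), stays where it is left, and takes about 2 N.
- lock_grip (a point): Grip point of the lock slide: on the middle line of its wooden fin, 139 mm above the bench. Fin: 16 mm thick along the stand's x, 30 mm long along y, from 117 to 151 mm above the bench; 155 mm from the pot's centre when fully back, 95 mm when home. Steel tongue: 28 mm wide, from 112 to 117 mm above the bench, reaching 59 mm from the fin's middle towards the pot.
- lid: The rivet pot's lid, the larger of two. Aluminium plate 104 mm in diameter; under it a chamfered locating disc 84 mm in diameter, 8 mm deep; on top a round wooden knob 22 mm in diameter. Origin: underside centre of the disc; z up. Plate z = 8 to 13 mm, knob 13 to 49 mm. Starts level on the bench. Seated, its origin is 8 mm below the rim's plane.
- small_lid: A lid of the same make but smaller, plate 78 mm in diameter, the same knob; it belongs to the small tin, leave it. Origin as for the lid.
- tin: Small open aluminium tin, 72 mm in diameter, 70 mm tall, a bystander. Origin: underside centre.
- last: Carved pine boot last about 245 x 82 x 120 mm, a bystander. Origin: underside centre.
- pliers: Chrome locking pliers lying flat, about 200 x 65 x 20 mm, long along x, a bystander. Origin: underside centre.
- setter: Steel grommet setter standing upright, 36 mm wide at the foot, 100 mm tall, a bystander. Origin: underside centre.
- tube: Bowed offcut of dull aluminium snowshoe frame tube, 19 mm thick, 240 mm long along y, lying flat, a bystander. Origin: on the work surface, midway between its ends.
Things that resemble listed ones, but are neither listed nor needed, are in the scene too. What is shaped like the lid but orange or pink is not meant.

How it is judged (in metres and radians):
On the way, in this order (a step that is already met when the one before it is completed fails the run):
1. the larger lid sits seated and level on the pot's rim, let go, with the lock still back (horizontal distance between lid and pot_rim below 0.007 m and z of lid in the frame of pot_rim between -0.012 and -0.0055 m and angle between lid's own z axis and vertical below 0.035 rad and contact force between the fingers and lid below 0.1 N and value of joint lock below 0.03 m), for 0.2 s.
2. the lock slide is at its end stop over the seated lid (horizontal distance between lid and pot_rim below 0.007 m and z of lid in the frame of pot_rim between -0.012 and -0.0055 m and angle between lid's own z axis and vertical below 0.035 rad and value of joint lock above 0.057 m), for 0.2 s.
At the end, for the whole second after the job is handed in: The larger lid lies at rest on the pot: centre within 7 mm of the pot's, its origin 5.5 to 12 mm below the rim's plane, tilted less than 0.035 rad; the lock slide is within 3 mm of its end stop (above 0.057 m); no bystander was moved more than 3 cm (all of step 2 and linear speed of lid below 0.02 m/s); the robot touches nothing.
It fails at once if the lid is dropped onto the pot from more than about 1 cm (horizontal distance between lid and pot_rim below 0.05 m and contact force between the fingers and lid below 0.05 N and linear speed of lid above 0.45 m/s).
It fails at once if a bystander (the small lid, small tin, boot last, pliers, grommet setter or tube offcut) is moved more than 3 cm (distance of any of small_lid, tin, last, pliers, setter, tube from where it was at the start of the episode above 0.03 m).
It also fails if it takes over 48 s, if anything falls off the work surface, if the arm or the gripper's body presses on something with over 40 N, if the wrist force passes 120 N, or if a joint passes its speed limit or range.

## Robot

A 6-joint arm with a two-finger parallel gripper is mounted at the origin on the work surface. World frame = base frame: x ahead of the robot, y to its left, z up, the work surface at z = 0. Lengths are in mm, angles in rad, forces in N, time in s.
With the tool pointing down it reaches from about 325 to 900 mm from the base axis. Payload 6.1 kg.
Tool frame: the origin (TCP) lies at the very end of the fingers, on their centre line; the grasp point (between the pads) lies 19 mm behind it; z points along the fingers, y is the line along which they close (so a half turn about z gives the same grasp; the last joint's range is limited). The gripper opens to 85 mm and grips with 20 to 120 N. Pads are 22 mm wide; open, the fingers measure 114 mm over their backs; the gripper's body (76 mm by 85 mm) begins 54 mm behind the grasp point. The pads swing forward as they close: fully open they stand 13 mm farther back than shut.
Start: joints at [1.207, 0.22, 1.526, -0, 1.395, -0.126], TCP at [147.227, 607.404, 231.3] pointing down, gripper open.
Joint ranges: [-2.98, 2.98], [-0.91, 2.08], [0.09, 2.57], [-1.24, 4.39], [0.2, 2.65], [-2.68, 2.68]. Speed limits (rad/s): [2.57, 2.57, 3.01, 3.14, 3.14, 3.14].

## Interface

Orientations are given as a unit quaternion [x, y, z, w].
In Python, from rig import ctrl, solve_ik, optics, readout gives the robot as it stands. The module is installed in compiled form; this text tells all that it offers. Calls block until the motion is done:
- ctrl.reach(position, orientation): joint-space move of the TCP to a pose.
- ctrl.servo_line(position, speed=150, rot=None, contact_N=None): straight line of the TCP; rot=None keeps the orientation; speed is the mean speed in mm/s. With contact_N (N) it stops when the force on the tool has changed by that much, and returns True; else False.
- ctrl.goto_joints(angles): joint-space move.
- ctrl.move_gripper(opening, grip_force=None): finger opening in mm; grip_force is the grip in N (None keeps the last); returns when the fingers have stopped.
- ctrl.dwell(seconds).
- solve_ik(position, orientation): joint angles nearest the present ones, or None.
- optics.capture(name): name is "side" or "top" or "wrist"; returns the picture (400x640x3 uint8, blue, green, red); there is no depth.
- optics.camera_params(name): a dict with "intrinsics" (3x3 intrinsics, pixels), "pose" (4x4, takes a point from camera to world coordinates). Camera axes: x right, y down, z forward; pixel columns grow to the right and rows downward; lengths in mm; the calibration is good to about 2 mm. A picture is of the moment at which its call begins: read the wrist's pose just before it. camera_params takes no time and is no camera call; for the wrist camera it gives the pose at the moment of the call.
A pose or a line that the arm cannot do raises ctrl.MotionError and nothing moves.
- ctrl.finish_job(): hands the job in; it is judged then, once.
Readings, each from a call of its own:
- readout.read_clock(): time.
- readout.read_joints(): joint angles.
- readout.read_joint_velocities(): joint speeds.
- readout.read_tau(): joint torques, N m.
- readout.read_tool_pos(): TCP position.
- readout.read_eef_rot(): TCP orientation.
- readout.read_wrist_force(): force on the tool from outside, world axes, zero at the start.
- readout.read_moment(): the same for the moment, N m.
- readout.read_grip_width(): finger opening in mm.
- readout.read_grasp_force(): force on a finger pad.
Only numpy, scipy, OpenCV 4.12 (cv2) and the standard library are available. Lean on these libraries where they do the work, as an engineer would, in place of code of your own. Each camera call takes 0.05 s, during which the arm holds its last target. There are 200 camera calls.

## Working session

There is one attempt and no reset: what is moved stays moved. The work goes in short steps, each a Python script; the robot and the scene stay as the last script left them, time stands still between calls to the robot, and variables do not carry over. Pictures are saved under pics/ and viewed, at most 10 in all, crops included, and the job is handed in when it is done.

```bash
mkdir -p pics; cat > h.py <<'E'
import numpy as np, cv2
from rig import ctrl, solve_ik, optics, readout
def ray(p,uv):
    K=p["intrinsics"];T=np.array(p["pose"]);d=T[:3,:3]@np.linalg.inv(K)@np.array([uv[0],uv[1],1.]);return T[:3,3],d
def onplane(p,uv,z):
    o,d=ray(p,uv);return o+d*(z-o[2])/d[2]
def proj(p,X):
    T=np.linalg.inv(np.array(p["pose"]));c=T[:3,:3]@np.array(X)+T[:3,3];q=np.array(p["intrinsics"])@c;return q[:2]/q[2]
E
python3 - <<'E'
from h import *
for n in ["top","side"]:
    cv2.imwrite(f"pics/{n}0.png",optics.capture(n)); p=optics.camera_params(n); print(n,np.round(p["intrinsics"],1).tolist(),np.round(p["pose"],3).tolist())
E
```

```text
top [[381.0, 0.0, 324.4], [0.0, 381.0, 200.0], [0.0, 0.0, 1.0]] [[-0.007, -0.983, 0.184, 365.759], [-1.0, 0.01, 0.013, 20.288], [-0.015, -0.184, -0.983, 1218.724], [0.0, 0.0, 0.0, 1.0]]
side [[399.7, 0.0, 311.8], [0.0, 399.7, 202.2], [0.0, 0.0, 1.0]] [[0.84, -0.336, 0.425, 98.471], [-0.542, -0.503, 0.673, -712.035], [-0.012, -0.796, -0.605, 791.046], [0.0, 0.0, 0.0, 1.0]]
```

View pics/top0.png

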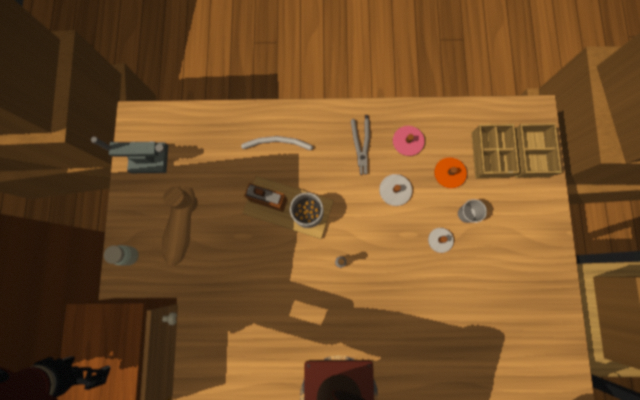

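View pics/side0.png

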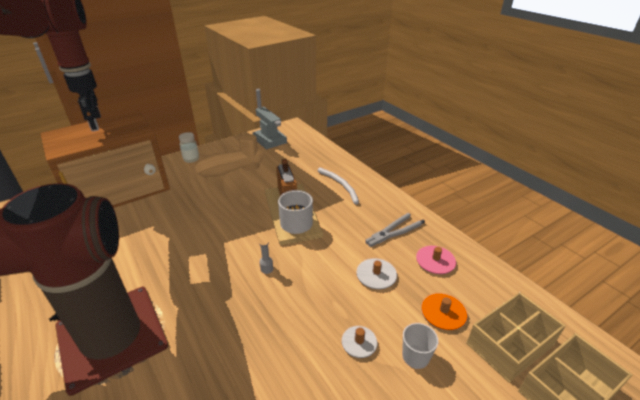

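Top view: possible lids are grey large (396,190), grey small (441,240), pink (408,140) and orange (450,172). The large grey one fits the description. The pot is at (307,209), with the lock to its left at (265,195). Next I'll compute positions and check the lid and pot up close.

```bash
cat >> h.py <<'E'
def down(a): # tool pointing down, tool y axis at world angle a
    from scipy.spatial.transform import Rotation as R
    y=np.array([np.cos(a),np.sin(a),0]);z=np.array([0,0,-1.]);x=np.cross(y,z)
    return R.from_matrix(np.c_[x,y,z]).as_quat()
E
python3 - <<'E'
from h import *
from scipy.spatial.transform import Rotation as R
im=cv2.imread("pics/top0.png");p=optics.camera_params("top")
hsv=cv2.cvtColor(im,cv2.COLOR_BGR2HSV)
m=((hsv[...,1]<60)&(hsv[...,2]>110)).astype(np.uint8)
n,l,s,c=cv2.connectedComponentsWithStats(m)
for i in range(1,n):
    if s[i,4]>150: print(s[i].tolist(),c[i].round(1),onplane(p,c[i],13)[:2].round(1))
for q in [(307,209)]: print("pot",onplane(p,q,103).round(1))
for q in [(265,195)]: print("lock",onplane(p,q,130).round(1))
print(R.from_quat(readout.read_eef_rot()).as_matrix().round(2).tolist())
w=optics.camera_params("wrist");T=np.array(w["pose"]);print(np.round(w["intrinsics"],0).tolist(),T.round(2).tolist())
L=onplane(p,(396,190),13)
for a in (0,np.pi/2,-np.pi/2,np.pi):
    print(a,[np.round(solve_ik([L[0],L[1],z],down(a)),2).tolist() if solve_ik([L[0],L[1],z],down(a)) is not None else None for z in (250,25)])
a=im[150:270,230:470];cv2.imwrite("pics/crop.png",cv2.resize(a,None,fx=3.3,fy=3.3,interpolation=2))
E
```

```text
[352, 120, 16, 52, 214] [361.1 145.1] [774.4 -86.4]
[242, 137, 70, 12, 255] [276.3 141.6] [789.9 194.7]
[381, 175, 30, 30, 629] [395.2 189.8] [ 622.2 -192.5]
[470, 201, 16, 18, 206] [477.6 209.3] [ 556.1 -451.7]
[429, 229, 24, 23, 343] [439.7 240.1] [ 459.2 -325.3]
pot [547.5  87.  103. ]
lock [585.7 208.2 130. ]
[[-0.97, 0.24, -0.0], [0.24, 0.97, -0.0], [0.0, -0.0, -1.0]]
[[286.0, 0.0, 321.0], [0.0, 286.0, 197.0], [0.0, 0.0, 1.0]] [[0.23, 0.94, 0.26, 80.78], [0.97, -0.22, -0.07, 623.5], [-0.0, 0.27, -0.96, 372.76], [0.0, 0.0, 0.0, 1.0]]
0 [[-0.42, 0.27, 1.43, -0.0, 1.44, -0.42], [-0.42, 0.49, 1.59, -0.0, 1.06, -0.42]]
1.5707963267948966 [[-0.42, 0.27, 1.43, -0.0, 1.44, -2.0], [-0.42, 0.49, 1.59, -0.0, 1.06, -2.0]]
-1.5707963267948966 [[-0.42, 0.27, 1.43, -0.0, 1.44, 1.15], [-0.42, 0.49, 1.59, -0.0, 1.06, 1.15]]
3.141592653589793 [None, None]
```

View pics/crop.png

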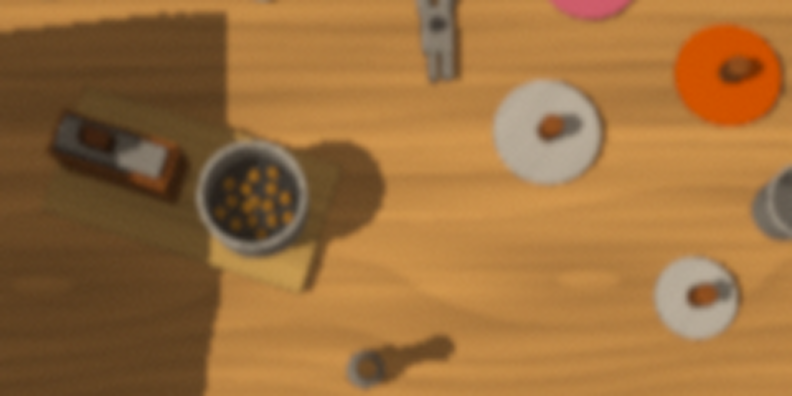

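The crop confirms it. The large grey lid at crop (548,130) is about 106 px wide, against 83 px for the small one at (697,297). The pot is at (253,198), and the lock, with its dark fin at (97,135), is fully back. Next: wrist views of the pot/lock and the lid.

```bash
python3 - <<'E'
from h import *
import pickle
D={}
for n,xy in (("pot",(565,140)),("lid",(622,-192))):
    ctrl.reach([*xy,260],down(-0.3))
    ctrl.dwell(0.3)
    p=optics.camera_params("wrist");im=optics.capture("wrist")
    D[n]=(p,im);cv2.imwrite(f"pics/w_{n}.png",im)
pickle.dump(D,open("D.pkl","wb"));print(readout.read_clock())
cv2.imwrite("pics/both.png",cv2.resize(np.vstack([D["pot"][1],D["lid"][1]]),(480,600),interpolation=cv2.INTER_AREA))
E
```

```text
4.3167
```

View pics/both.png

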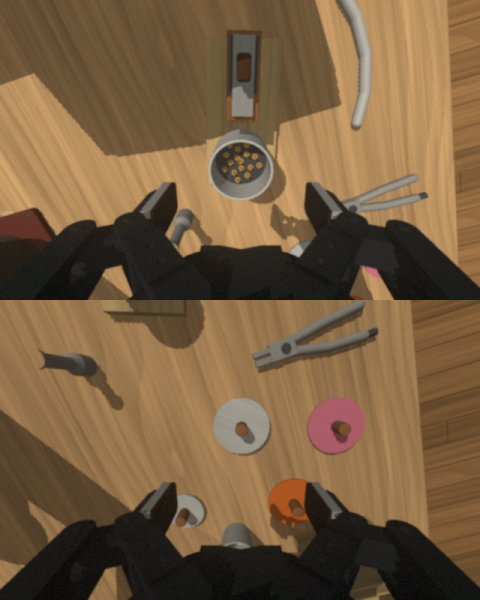

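Full-scale positions in these wrist views: pot mouth about (321,228), fin (325,89), grey lid (321,167) with its knob at its centre. Next I'll measure them.

```bash
python3 - <<'E'
from h import *
import pickle
from scipy.optimize import least_squares
D=pickle.load(open("D.pkl","rb"))
def circ(P,r=None,loss="soft_l1"):
    f=lambda v:np.hypot(P[:,0]-v[0],P[:,1]-v[1])-(v[2] if r is None else r)
    s=least_squares(f,[*P.mean(0)[:2],r or 45],loss=loss,f_scale=1);return s.x.round(1),np.abs(f(s.x)).mean().round(2)
# lid
p,im=D["lid"];h=cv2.cvtColor(im,cv2.COLOR_BGR2HSV)
m=((h[...,1]<70)&(h[...,2]>90)).astype(np.uint8);n,l,s,c=cv2.connectedComponentsWithStats(m)
i=l[150,300];print("lid",s[i])
cn=max(cv2.findContours((l==i).astype(np.uint8),0,1)[0],key=cv2.contourArea);hull=cv2.convexHull(cn)[:,0]
print(circ(np.array([onplane(p,q,13) for q in hull])))
# pot: edges cast on rim plane
p,im=D["pot"];g=cv2.cvtColor(im,cv2.COLOR_BGR2GRAY)
e=cv2.Canny(cv2.GaussianBlur(g,(3,3),0),60,140)
v,u=np.nonzero(e[150:290,260:390]);P=np.array([onplane(p,(a+260,b+150),103) for a,b in zip(u,v)])
c0=onplane(p,(321,228),103)[:2];rng=np.random.default_rng(0)
for R in (45,49):
    best=None
    for dx in np.arange(-15,15.1,.5):
        for dy in np.arange(-15,15.1,.5):
            k=np.abs(np.hypot(P[:,0]-c0[0]-dx,P[:,1]-c0[1]-dy)-R)<1.2
            if best is None or k.sum()>best[0]: best=(k.sum(),k)
    print("pot",R,best[0],circ(P[best[1]],R),circ(P[best[1]]))
# fin top
hh=cv2.cvtColor(im,cv2.COLOR_BGR2HSV)
print("fin uv nadir",onplane(p,(325,80),151).round(1),onplane(p,(325,89),139).round(1),np.array(p["pose"])[:3,3].round(1))
A=cv2.resize(im[30:280,250:400],None,fx=2.4,fy=2.4,interpolation=2)
B=cv2.resize(cv2.cvtColor(e,8)[30:280,250:400],None,fx=2.4,fy=2.4,interpolation=0)
cv2.imwrite("pics/z.png",np.hstack([A,B]))
E
```

```text
lid [ 284  130   76   75 4146]
(array([ 624. , -191.9,   51.8]), np.float64(0.2))
pot 45 265 (array([550.3,  91.4,  45. ]), np.float64(0.44)) (array([550.3,  91.5,  44.6]), np.float64(0.34))
pot 49 198 (array([549.9,  91.4,  49. ]), np.float64(0.38)) (array([550.2,  91.5,  48.7]), np.float64(0.34))
fin uv nadir [597.5 232.8 151. ] [595.9 227.1 139. ] [585.8 206.4 402.4]
```

View pics/z.png

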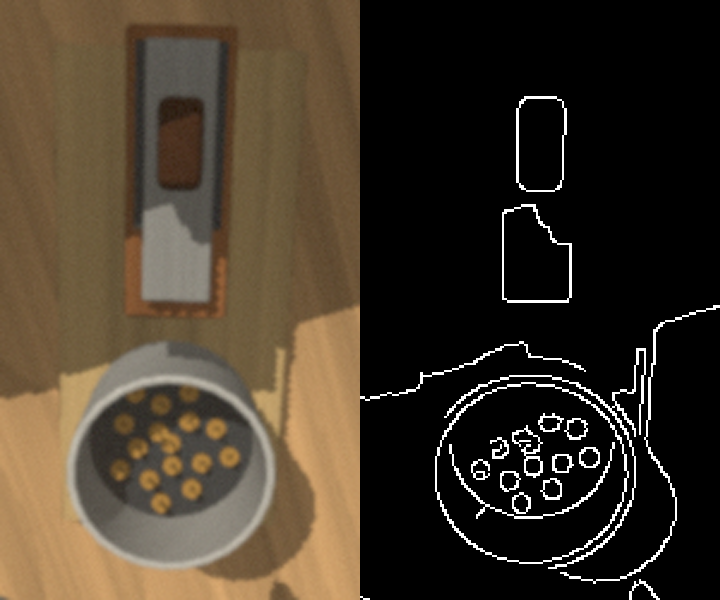

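The circle fits at radius 45 and 49 agree: pot at (550.2, 91.4), lid at (624.0, −191.9). Now I'll pick the lid and get the stand axis.

```bash
python3 - <<'E'
from h import *
import pickle
p,im=pickle.load(open("D.pkl","rb"))["pot"]
pot=np.array([550.2,91.4])
f=onplane(p,(325.4,89.2),149)[:2];t=onplane(p,(323.3,155.8),117)[:2]
for q in (f,t):
    d=q-pot;print(q.round(1),np.hypot(*d).round(1),np.arctan2(d[1],d[0]).round(4))
L=[624,-191.9];a=down(-0.3)
ctrl.move_gripper(50)
ctrl.reach([*L,90],a)
print(ctrl.servo_line([*L,19],80,contact_N=8),readout.read_tool_pos())
ctrl.move_gripper(0,40)
print(readout.read_grip_width(),readout.read_grasp_force())
ctrl.servo_line([*L,60],80)
ctrl.dwell(.2);print(readout.read_grip_width(),readout.read_wrist_force(),readout.read_moment())
ctrl.servo_line([*L,220],200)
pp=optics.camera_params("wrist");im=optics.capture("wrist");cv2.imwrite("pics/held.png",im);pickle.dump((pp,im),open("H.pkl","wb"))
print(readout.read_clock())
E
```

```text
[595.8 226.1] 142.2 1.2442
[577.1 169.6] 82.7 1.2395
False [ 624.53910113 -192.16062729   19.66203827]
21.105179438916768 39.45665717124939
20.82434280877744 [-0.31453045  0.42788066 -1.8526279 ] [-0.02241132 -0.01702732  0.04273744]
8.75
```

View pics/held.png

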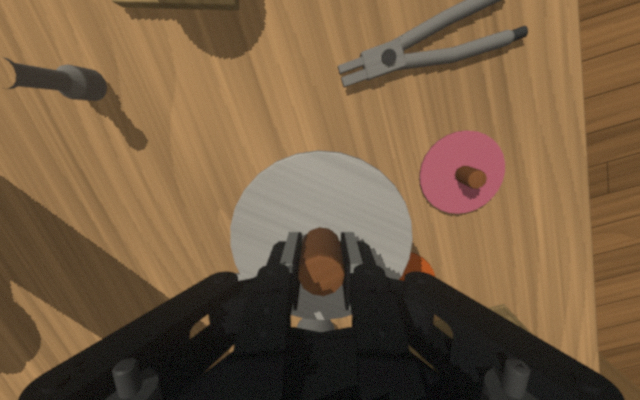

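The view shows the lid held by its knob at (322,262), with its plate around (321,235) and level-looking. Fin and tongue both sit about 13 mm toward the pot, so the lock starts near 0.013, and the stand's y direction is 1.242 rad. Next I'll measure the in-hand offset and place the lid.

```bash
python3 - <<'E'
from h import *
import pickle
from scipy.optimize import least_squares
pot=np.array([550.2,91.4]);a=down(1.242-np.pi/2)
def lidc(p,im,z):
    h=cv2.cvtColor(im,cv2.COLOR_BGR2HSV)
    m=((h[...,1]<60)&(h[...,2]>90)).astype(np.uint8);n,l,s,c=cv2.connectedComponentsWithStats(m)
    i=l[185,320];hull=cv2.convexHull(max(cv2.findContours((l==i).astype(np.uint8),0,1)[0],key=cv2.contourArea))[:,0]
    P=np.array([onplane(p,q,z) for q in hull if q[1]<255])
    f=lambda v:np.hypot(P[:,0]-v[0],P[:,1]-v[1])-v[2]
    s=least_squares(f,[*P.mean(0)[:2],52],loss="soft_l1");return s.x,np.abs(f(s.x)).mean()
ctrl.reach([*pot,200],a);ctrl.dwell(.4)
t=np.array(readout.read_tool_pos());p=optics.camera_params("wrist");im=optics.capture("wrist");cv2.imwrite("pics/above.png",im)
c,e=lidc(p,im,t[2]-6.7);print("lid",c.round(1),e.round(2),"tcp",t.round(1))
off=c[:2]-t[:2]
if np.hypot(*off)>6: raise SystemExit("check offset")
g=pot-off+ (pot-t[:2])*0
ctrl.servo_line([*g,130],100);ctrl.dwell(.2);print(readout.read_tool_pos().round(1) if hasattr(readout.read_tool_pos(),'round') else readout.read_tool_pos())
print(ctrl.servo_line([*g,112],15,contact_N=4),np.round(readout.read_tool_pos(),1),np.round(readout.read_wrist_force(),1),np.round(readout.read_moment(),2),readout.read_clock())
E
```

```text
lid [553.7  97.5  49.7] 1.61 tcp [550.4  90.8 200. ]check offset
```

View pics/above.png

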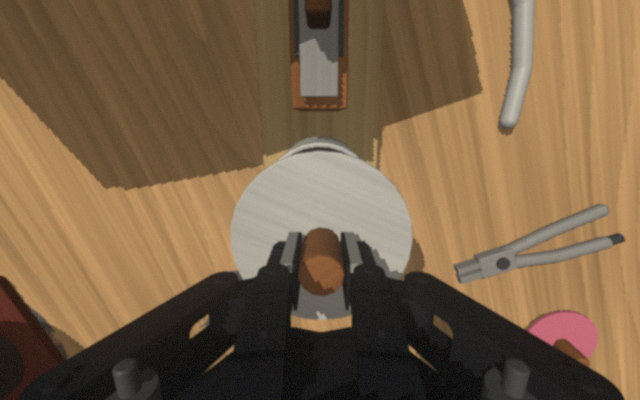

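```bash
python3 - <<'E'
from h import *
import pickle
from scipy.optimize import least_squares
def fit(p,im,z,tcp):
    h=cv2.cvtColor(im,cv2.COLOR_BGR2HSV)
    e=cv2.Canny(h[...,1],60,150)
    v,u=np.nonzero(e);P=np.array([onplane(p,q,z)[:2] for q in zip(u,v)]);k=(v<260)&(np.abs(np.hypot(*(P-tcp).T)-52)<5);P=P[k]
    f=lambda w:np.hypot(P[:,0]-w[0],P[:,1]-w[1])-52
    s=least_squares(f,tcp,loss="cauchy",f_scale=.5);return s.x-tcp,len(P),np.median(np.abs(f(s.x)))
p,im=pickle.load(open("H.pkl","rb"));print(fit(p,im,220-6.7,np.array([624,-191.9])))
p=optics.camera_params("wrist");im=cv2.imread("pics/above.png");t=np.array(readout.read_tool_pos());print(fit(p,im,t[2]-6.7,t[:2]))
E
```

```text
(array([-0.25360051,  0.31705386]), 386, np.float64(0.4371902669883525))
(array([ 0.57103055, -0.20131911]), 346, np.float64(0.37992401448410007))
```

The pot rim behind the plate at (320,145) had contaminated the mask. The edge fit puts the lid within 0.6 mm of the TCP, so I'll place it.

```bash
python3 - <<'E'
from h import *
g=np.array([550.2,91.4])
ctrl.servo_line([*g,130],100);ctrl.dwell(.2);print(np.round(readout.read_tool_pos(),1))
print(ctrl.servo_line([*g,112],15,contact_N=4),np.round(readout.read_tool_pos(),1),np.round(readout.read_wrist_force(),1),np.round(readout.read_moment(),2),readout.read_clock())
E
```

```text
[550.8  91.4 130.9]
True [550.   91.4 114.9] [-0.6  0.3  5.4] [-0.01  0.04 -0.06] 12.3
```

```bash
python3 - <<'E'
from h import *
import pickle
ctrl.move_gripper(50);ctrl.dwell(.3)
t=np.array(readout.read_tool_pos());ctrl.servo_line([t[0],t[1],250],120)
u=np.array([np.cos(1.242),np.sin(1.242)])
v=np.array([550.2,91.4])+60*u
ctrl.reach([*v,260],down(1.242-np.pi/2));ctrl.dwell(.4)
p=optics.camera_params("wrist");im=optics.capture("wrist");pickle.dump((p,im),open("S.pkl","wb"))
cv2.imwrite("pics/seat.png",cv2.resize(im[20:300,220:420],None,fx=2,fy=2))
e=cv2.Canny(cv2.cvtColor(im,cv2.COLOR_BGR2HSV)[...,1],60,150)
from scipy.optimize import least_squares
V,U=np.nonzero(e);c0=np.array([550.2,91.4]);P=np.array([onplane(p,q,108)[:2] for q in zip(U,V)])
P=P[np.abs(np.hypot(*(P-c0).T)-52)<4]
f=lambda w:np.hypot(P[:,0]-w[0],P[:,1]-w[1])-w[2]
s=least_squares(f,[*c0,52],loss="cauchy",f_scale=.5);print(s.x.round(1),len(P),np.median(np.abs(f(s.x))).round(2),readout.read_clock())
E
```

```text
[551.2  91.8  52.1] 282 0.41 15.075
```

View pics/seat.png

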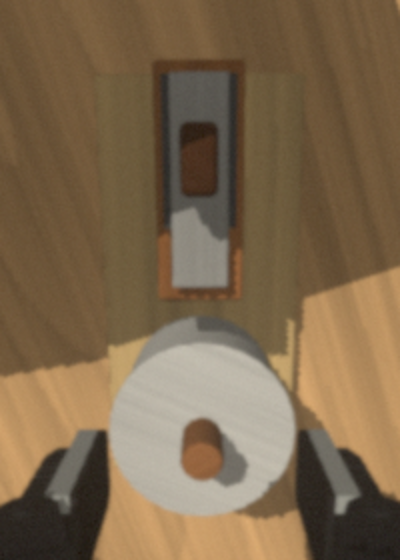

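The lid sits centred on the pot at crop (202,430), fitted at (551.2, 91.8) with radius 52.1, so it is level. The fin is at (199,158) and the tongue tip at (200,288). Next I'll grip the fin and slide the lock.

```bash
python3 - <<'E'
from h import *
import pickle
p,im=pickle.load(open("S.pkl","rb"));pot=np.array([550.5,91.6])
f=onplane(p,(319.5,99),149)[:2];t=onplane(p,(320,164),117)[:2]
for q in (f,t):
    d=q-pot;print(q.round(1),np.hypot(*d).round(1),np.arctan2(d[1],d[0]).round(4))
d=f-t;print("axis",np.arctan2(d[1],d[0]),np.hypot(*d))
th=np.arctan2(*(f-pot)[::-1]);u=(f-pot)/np.hypot(*(f-pot));a=down(th-np.pi/2)
ctrl.reach([*f,185],a)
print(ctrl.servo_line([*f,123],80,contact_N=8),np.round(readout.read_tool_pos(),1))
ctrl.move_gripper(0,40);print(readout.read_grip_width(),np.round(readout.read_wrist_force(),1))
e=pot+85*u
print(ctrl.servo_line([*e,123],40,contact_N=18))
q=np.array(readout.read_tool_pos());print(q.round(1),np.hypot(*(q[:2]-pot)),np.round(readout.read_wrist_force(),1),readout.read_clock())
E
```

```text
[595.9 226.5] 142.3 1.2464
[576.8 169.6] 82.3 1.2457
axis 1.247360456772881 59.98293272078844
False [596.2 226.6 123.5]
15.523199442872244 [-5.5  1.3  4.8]
True
[580.  181.9 123.9] 94.96788959809601 [1.1 2.  1.6] 18.075
```

Travel stopped on contact at 95.0 mm from the pot centre, which is the end stop. I'll release, retract and verify.

```bash
python3 - <<'E'
from h import *
from scipy.optimize import least_squares
ctrl.move_gripper(50);ctrl.dwell(.2)
t=np.array(readout.read_tool_pos());ctrl.servo_line([t[0],t[1],200],100)
ctrl.reach([569.5,148.4,260],down(1.246-np.pi/2));ctrl.dwell(.4)
p=optics.camera_params("wrist");im=optics.capture("wrist")
cv2.imwrite("pics/fin.png",cv2.resize(im[20:300,220:420],None,fx=2,fy=2))
e=cv2.Canny(cv2.cvtColor(im,cv2.COLOR_BGR2HSV)[...,1],60,150)
V,U=np.nonzero(e);c0=np.array([550.2,91.4]);P=np.array([onplane(p,q,108)[:2] for q in zip(U,V)])
P=P[np.abs(np.hypot(*(P-c0).T)-52)<4]
f=lambda w:np.hypot(P[:,0]-w[0],P[:,1]-w[1])-w[2]
s=least_squares(f,[*c0,52],loss="cauchy",f_scale=.5);print(s.x.round(1),readout.read_clock())
pot=np.array([550.5,91.6]);u=np.array([np.cos(1.246),np.sin(1.246)])
for d,z in ((95,149),(36,117)):
    print((2*(proj(p,[*(pot+d*u),z])-[220,20])).round(0))
E
```

```text
[551.2  91.8  52.1] 20.4583
[202. 273.]
[202. 378.]
```

View pics/fin.png

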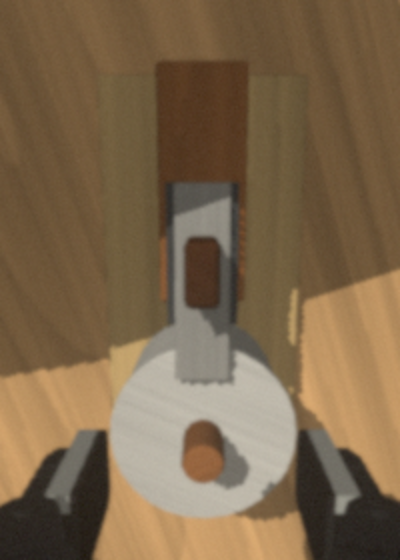

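The tongue reaches over the lid's edge with its tip at (204,382), where 378 was predicted for home. The lid is unmoved, so I'm handing in.

```bash
python3 -c "
from h import *
print(ctrl.finish_job())"
```

```text
the job is handed in; nothing more can be done
None
```

I seated the larger lid level on the rivet pot, let go, slid the lock to its end stop with the tongue over the lid's edge, and handed the job in after about 20.5 s of robot time; no verdict came back.

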